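# Clip a sample tube in the label reader and hold its shutter open

## Robot

A 7-joint arm with a two-finger parallel gripper is mounted at the origin on the work surface. World frame = base frame: x ahead of the robot, y to its left, z up, the work surface at z = 0. Lengths are in m, angles in rad, forces in N, time in s.
With the tool pointing down it reaches from about 0.425 to 0.875 m from the base axis. Payload 9.9 kg.
Tool frame: the origin (TCP) lies between the finger pads; the fingertips stand 17 mm ahead of it and the grasp point (between the pads) lies 2 mm behind it; z points along the fingers, y is the line along which they close (so a half turn about z gives the same grasp; the last joint's range is limited). The gripper opens to 85 mm and grips with 20 to 120 N. Pads are 22 mm wide; open, the fingers measure 114 mm over their backs; the gripper's body (76 mm by 85 mm) begins 54 mm behind the grasp point. The pads swing forward as they close: fully open they stand 13 mm farther back than shut.
Start: joints at [1.078, 0.576, 0.025, 1.437, -0.015, 1.129, -0.057], TCP at [0.268, -0.619, 0.248] pointing down, gripper open.
Joint ranges: [-2.76, 2.76], [-0.34, 2.15], [-1.52, 1.57], [0.19, 2.46], [-1.09, 4.23], [0.17, 1.99], [-2.82, 2.82]. Speed limits (rad/s): [2.22, 2.22, 3.01, 3.01, 3.14, 3.14, 3.14].

## Interface

Orientations are given as a unit quaternion [w, x, y, z].
In Python, from bench import bot gives the robot as it stands. The module is installed in compiled form; this text tells all that it offers.
- The arm moves only by the shell command python3 -m inch 'ROWS' [OPENING] [FORCE]. ROWS is JSON, a list of rows, each a list of 4 numbers: the shift along the tool's x, y, z in m, then the turn about the tool's z in degrees. A call has 1 to 20 rows; each row is the pose to reach, as a shift and turn from the pose commanded when the call began, along the tool's axes at that moment; what a row does not reach only later rows make up. A row lasts 1/10 s, in which the tool goes at most 50 mm and 8.59 degrees, less where a joint would pass 70% of its speed; a pose out of reach is approached as far as the arm can. A call with a gripper value outside its range is refused whole. OPENING is the closure, from 0 (fully open) to 1 (shut), set as the call begins (- or left out, the last holds). The fingers move at their own pace and stop on an object; FORCE is the grip in N (left out, the last holds). Time passes only in rows, so rows that repeat a pose let the fingers close. It gives the time, the measured TCP pose, the force, the opening and the grip force at its end, in the units of the state.
- bot.read_state(): the state, without advancing time (a new reading comes with each control period).
- bot.snapshot(name): name is "scene" or "side" or "wrist"; returns the picture (400x640x3 uint8, red, green, blue); there is no depth.
- bot.camera_info(name): a dict with "camera_matrix" (3x3 intrinsics, pixels), "rvec" (rotation vector, rad) and "tvec" (3), from world to camera coordinates, as OpenCV has them; the wrist camera has in their place "T_tool_cam" (4x4, takes a point from camera to tool coordinates, whose origin is the TCP and whose axes are the flange's). Camera axes: x right, y down, z forward; pixel columns grow to the right and rows downward; lengths in m; the calibration is good to about 2 mm. A picture is of the moment at which its call begins: read the wrist's pose just before it. camera_info takes no time and is no camera call.
- bot.sign_off(): hands the job in; it is judged then, once.
The state is a dict: "time_s": time; "joints": joint angles; "joint_velocities": joint speeds; "joint_torque": joint torques, N m; "ee_pos": TCP position; "orientation": TCP orientation; "wrist_force": force on the tool from outside, world axes, zero at the start; "ft_torque": the same for the moment, N m; "grip_width": finger opening in m; "grip_force": force on a finger pad.
Only numpy, scipy, OpenCV 4.12 (cv2) and the standard library are available. Lean on these libraries where they do the work, as an engineer would, in place of code of your own. Each camera call takes 0.05 s, during which the arm holds its last target. There are 200 camera calls.

## Task

Take the blue-capped sample tube from its rest and press it down past the orange sprung jaw until it sits fully home in the reader's fork clip, with the jaw snapped shut over it (either way round), and let go of it. Then pull the reader's blue shutter handle out until the red pointer stands on the yellow mark, and finish while still holding it there against its spring. Leave the red-capped tube and the other things on the desk where they are.

Things in the scene. Friction and masses are not known exactly. Their poses are not given: they have to be found in the camera images.
- tube: Sample tube to load: clear, 16 mm diameter, white label, blue cap, 30 g, lying level in the rest, axis 32 mm above the table. Origin on the axis; y runs towards the cap. The 16 mm body spans y -64 to +56 mm; the cap (19 mm diameter) +56 to +76. Free space for fingers between the rest's supports, 41 mm either side of the origin along y, down to 6 mm above the table.
- other_tube: A tube of the same shape with a red cap, in the other place of the rest, 72 mm away across the tubes. Leave it alone.
- rest: Fixed white plate 150 x 120 x 6 mm with two grey supports running along its x. Origin at the centre of its underside; tubes lie along its y, at x = -36 and +36 mm, between small posts 31 mm high: lift a tube straight up.
- reader: Fixed desktop label reader, flat white and grey box, top 24.5 mm above the table, x from -150 to +100 mm, 190 mm wide in y. Origin at table level; the shutter pulls out along its -x. On it stand the fork clip (x = 45 mm), the shutter handle and the mark.
- seat (a point): Where the tube's origin is when fully home: its axis along reader y, 66 mm above the table, midway between two grey forks 10 mm wide, centred 41.5 mm either side in y. The tube goes straight down. Fixed grey prongs on the -x side, flared, tops 33 mm above the seat. Free for fingers: 60 mm along y, down to 27 mm below the seat. The tube has 9 mm play along y before its cap meets a fork.
- jaw (a joint): Orange sprung jaw on the +x side of the clip, rad: 0 shut (also with a tube home), about 0.1 as a tube passes, springs back by itself. Its two arms (6 mm wide, 33 mm either side of the seat in y) carry ramps up to 31 mm above the seat that narrow the mouth to 12 mm. Pressing the tube straight down on the seat's axis with about 5 to 10 N swings it aside.
- shutter (a joint): Spring-return shutter, m: 0 shut (where it starts and returns when let go), grows as the handle is pulled along the reader's -x, end stop 0.085. The spring pulls back with about 4 N when shut and 7 to 9 N at the mark.
- handle (a point): Grip point of the blue upright handle on the shutter: a block 16 mm in x by 34 mm in y (reader axes), rounded edges, standing from 36 to 82 mm above the table; the point is on its middle line 66 mm above the table. It is 95 mm on the -x side of the seat when shut, and moves with the shutter. Can be pinched from above across either pair of faces.
- pointer (a point): Tip of the red pointer bar (4 mm wide) that sticks out sideways (reader -y) from the black shutter plate, in line with the handle; it moves with the shutter.
- mark: Yellow index block, 12 mm in reader x, 14 mm in y, 13 mm tall, fixed beside the pointer's path, axes as the reader; origin at its centre. It is 45 to 65 mm on the -x side of the pointer when the shutter is shut. The pointer is on the mark when its tip is level, in reader x, with the block, best its centre.
- jar: Specimen jar with white lid, 52 mm in diameter, 70 mm tall, standing; origin at the centre of its underside. Leave alone.
- jar2: Specimen jar with orange lid, same size. Leave alone.
- stapler: Red and black stapler, 130 x 34 x 40 mm; origin under its centre. Leave alone.
- mouse: Grey computer mouse, 100 x 56 x 26 mm; origin under its centre. Leave alone.
- marker: Felt marker, white with a green cap, about 115 x 14 x 14 mm, lying; origin under its middle. Leave alone.
Things that resemble listed ones, but are neither listed nor needed, are in the scene too. What is shaped like the tube but turquoise is not meant.

How it is judged:
By the outcome, as a careful person would: the job done as asked, in the order asked, and still so for the second after the job is handed in, while the arm keeps its last pose, push and grip.
It also fails if it takes over 48 s, if anything falls off the work surface, if the arm or the gripper's body presses on something with over 40 N, if the wrist force passes 120 N, or if a joint passes its speed limit or range.

## Working session

There is one attempt and no reset: what is moved stays moved. The work goes in short steps, Python scripts to look and compute and a shell command to move; the robot and the scene stay as the last step left them, time stands still between calls to the robot, and variables do not carry over. Pictures are saved under pics/ and viewed, at most 10 in all, crops included, and the job is handed in when it is done.

```bash
mkdir -p pics
python3 - <<'E'
from bench import bot
import cv2
s=bot.read_state();print(s)
for n in("scene","side","wrist"):
    print(n,bot.camera_info(n)); cv2.imwrite(f"pics/{n}0.png",bot.snapshot(n)[:,:,::-1])
E
```

```text
{'time_s': 0.0, 'joints': array([ 1.078173  ,  0.5765268 ,  0.02483667,  1.43793793, -0.01500857,
        1.12898753, -0.05647721]), 'joint_velocities': array([-1.27748474e-03,  6.56968938e-04,  5.51495176e-05, -6.29366509e-04,
       -4.85804605e-04,  2.38614773e-03, -2.80856707e-05]), 'joint_torque': array([-4.43026884e-04, -7.65757728e+01,  2.25027211e+00, -2.85963482e+01,
        1.53067522e-02,  1.29564901e-02, -2.42563021e-05]), 'ee_pos': array([ 0.26817121, -0.61896686,  0.24743547]), 'orientation': array([-8.11618932e-04,  9.79174245e-01,  2.03019941e-01, -2.07025255e-04]), 'wrist_force': array([ 0.83872157,  0.38301669, -0.26732781]), 'ft_torque': array([ 0.01493798,  0.00529253, -0.00239692]), 'grip_force': 0.0, 'grip_width': 0.08567116968549755}
scene {'camera_matrix': array([[515.55980906,   0.        , 311.82320098],
       [  0.        , 515.55980906, 199.15668034],
       [  0.        ,   0.        ,   1.        ]]), 'rvec': array([ 1.9569195 ,  0.85790383, -0.47015286]), 'tvec': array([-0.31615853, -0.12922312,  1.76807221])}
side {'camera_matrix': array([[448.27841681,   0.        , 314.10215208],
       [  0.        , 448.27841681, 199.62180844],
       [  0.        ,   0.        ,   1.        ]]), 'rvec': array([ 2.15443039, -0.06462107,  0.05825061]), 'tvec': array([-0.53501924,  0.04267987,  1.43372127])}
wrist {'camera_matrix': array([[360.09139847,   0.        , 318.38407219],
       [  0.        , 360.09139847, 196.98860018],
       [  0.        ,   0.        ,   1.        ]]), 'T_tool_cam': array([[-5.09429902e-04, -9.47451442e-01, -3.19899212e-01,
         8.24628934e-02],
       [ 9.99999869e-01, -4.99206733e-04, -1.13959943e-04,
        -5.77012978e-04],
       [-5.17243280e-05, -3.19899228e-01,  9.47451572e-01,
        -1.23874585e-01],
       [ 0.00000000e+00,  0.00000000e+00,  0.00000000e+00,
         1.00000000e+00]])}
```

View pics/scene0.png

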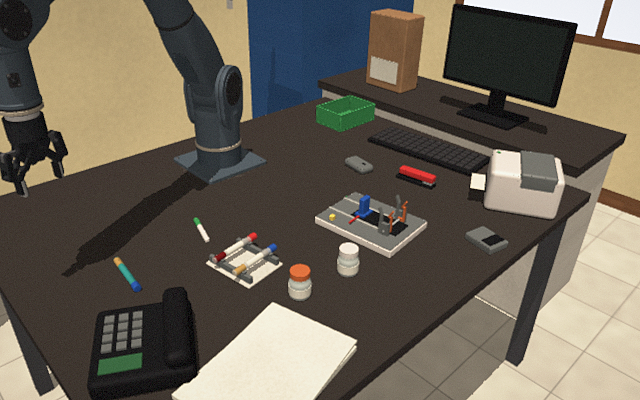

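View pics/side0.png

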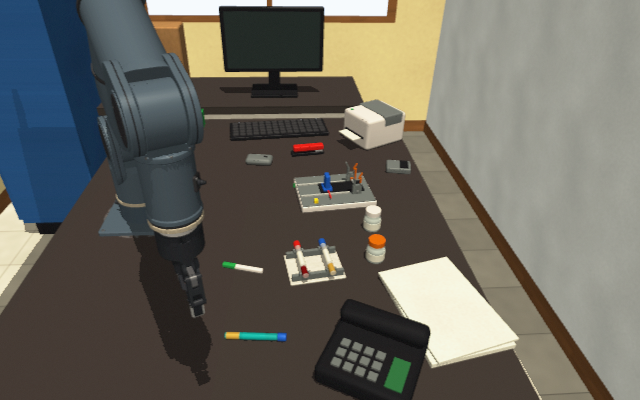

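The scene view shows the rest with the tubes at about (245,258), blue cap at (270,248) and red cap at (250,238). The reader is at (370,222), with its handle at (364,205), mark at (332,217) and orange jaw at (402,212). In the side view the blue cap is at (322,243), the handle at (326,181), the mark at (316,201) and the jaw at (357,172).

```bash
cat > h.py <<'E'
import cv2,numpy as np
from bench import bot
from scipy.spatial.transform import Rotation as R
def cam(n,s=None):
    i=bot.camera_info(n);K=i["camera_matrix"]
    if n!="wrist": Rm=cv2.Rodrigues(i["rvec"])[0];t=i["tvec"]
    else:
        q=s["orientation"];T=np.eye(4);T[:3,:3]=R.from_quat(np.r_[q[1:],q[0]]).as_matrix();T[:3,3]=s["ee_pos"]
        M=np.linalg.inv(T@i["T_tool_cam"]);Rm=M[:3,:3];t=M[:3,3]
    return K,Rm,t
def ray(c,uv,z):
    K,Rm,t=c;d=Rm.T@np.linalg.inv(K)@np.r_[uv,1];o=-Rm.T@t
    return o+d*(z-o[2])/d[2]
def tri(c1,p1,c2,p2):
    P=[c[0]@np.c_[c[1],c[2]] for c in(c1,c2)]
    X=cv2.triangulatePoints(*P,np.float64(p1).reshape(2,1),np.float64(p2).reshape(2,1));return (X[:3]/X[3]).ravel()
HS={"blue":((105,120,50),(125,255,255)),"yellow":((22,140,120),(33,255,255)),"red":((0,170,80),(4,255,255)),"orange":((6,150,100),(16,255,255))}
def blobs(im,name,box,amin=6):
    h=cv2.cvtColor(im,cv2.COLOR_RGB2HSV);m=cv2.inRange(h,*HS[name])
    if name=="red": m|=cv2.inRange(h,(174,170,80),(180,255,255))
    k=np.zeros_like(m);x0,y0,x1,y1=box;k[y0:y1,x0:x1]=m[y0:y1,x0:x1]
    n,l,st,ce=cv2.connectedComponentsWithStats(k)
    return [(name,ce[i].round(1),st[i]) for i in range(1,n) if st[i][4]>=amin]
E
python3 - <<'E'
from h import *
for n,b in(("scene",(200,180,440,310)),("side",(270,150,400,290))):
    im=cv2.imread(f"pics/{n}0.png")[:,:,::-1];c=cam(n)
    for k in HS:
        for q in blobs(im,k,b): print(n,*q,ray(c,q[1],.04).round(3))
a=cv2.imread("pics/scene0.png")[180:290,200:440];cv2.imwrite("pics/cr.png",cv2.resize(a,None,fx=3.3,fy=3.3,interpolation=2))
E
```

```text
scene blue [363.8 207.3] [354 195  19  24 241] [0.575 0.093 0.04 ]
scene blue [272.5 246.9] [268 243   9   9  48] [ 0.551 -0.218  0.04 ]
scene yellow [331.8 216.3] [329 214   6   7  21] [ 0.549 -0.008  0.04 ]
scene red [428.6 180.6] [421 180  14   3  26] [0.602 0.361 0.04 ]
scene red [353.7 218.8] [349 216  10   7  19] [0.597 0.027 0.04 ]
scene red [252.7 235.7] [248 232   9   9  43] [ 0.48  -0.224  0.04 ]
scene red [220.2 255.5] [215 252  11   8  46] [ 0.495 -0.334  0.04 ]
scene orange [403.2 211.7] [398 201  10  21  74] [0.664 0.157 0.04 ]
scene orange [390.5 220.5] [388 211   6  21  48] [0.669 0.095 0.04 ]
scene orange [299.5 272. ] [289 263  22  19 308] [ 0.669 -0.234  0.04 ]
side blue [326.6 182.8] [321 172  12  20 140] [0.585 0.096 0.04 ]
side blue [321.2 240.5] [318 238   8   7  34] [ 0.541 -0.216  0.04 ]
side yellow [315.6 200.4] [314 198   4   6  23] [ 0.54  -0.011  0.04 ]
side red [301.1 150.3] [293 150  20   2  27] [0.509 0.34  0.04 ]
side red [329.1 193.6] [328 191   3   7  10] [0.587 0.027 0.04 ]
side red [296.  242.7] [293 240   8   7  33] [ 0.469 -0.223  0.04 ]
side red [303.5 269.6] [301 266   7   8  35] [ 0.485 -0.334  0.04 ]
side orange [355.  169.3] [353 163   5  16  36] [0.696 0.184 0.04 ]
side orange [360.3 176.6] [358 172   5  11  23] [0.707 0.132 0.04 ]
side orange [351.  177.5] [350 177   3   2   6] [0.673 0.128 0.04 ]
side orange [376.6 240.6] [368 234  18  15 214] [ 0.698 -0.224  0.04 ]
```

View pics/cr.png

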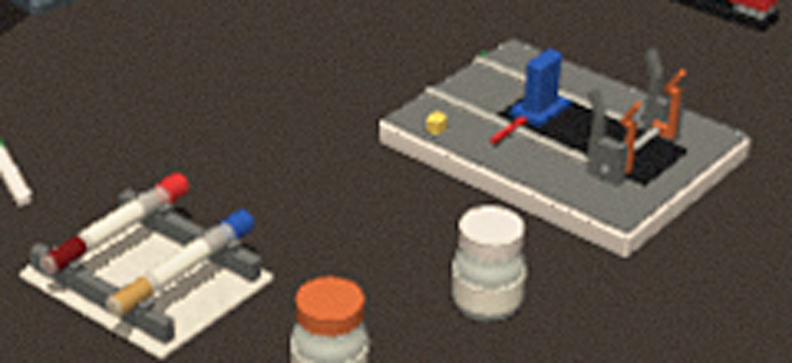

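```bash
python3 -m inch '[[0.02,-0.01,0.003,-4],[0.06,-0.03,0.007,-12],[0.1,-0.05,0.01,-20],[0.14,-0.07,0.015,-28],[0.18,-0.09,0.02,-36],[0.22,-0.11,0.025,-44],[0.26,-0.13,0.03,-52],[0.3,-0.15,0.035,-60],[0.34,-0.17,0.04,-67],[0.38,-0.187,0.045,-72],[0.397,-0.195,0.0475,-74.5],[0.397,-0.195,0.0475,-74.5],[0.397,-0.195,0.0475,-74.5]]' 0.25 60
python3 - <<'E'
from h import *
s=bot.read_state();im=bot.snapshot("wrist");cv2.imwrite("pics/w1.png",im[:,:,::-1]);print(s["ee_pos"],s["orientation"],s["joints"])
import pickle;pickle.dump(s,open("s1.pkl","wb"))
c=cam("wrist",s)
for k in HS:
    for q in blobs(im,k,(0,0,640,400),30): print(*q,ray(c,q[1],.032).round(4))
E
```

```text
time_s: 1.45
ee_pos: [0.5544, -0.2834, 0.2005]
orientation: [-0.0, 0.657, 0.754, -0.001]
wrist_force: [-1.1, -0.2, -0.2]
grip_width: 0.0638
grip_force: 0.0
[ 0.55442462 -0.28339206  0.20046985] [-3.02026234e-04  6.57027524e-01  7.53866296e-01 -5.91360448e-04] [ 0.61253039  0.55441301 -0.34556667  1.63820305  0.21629545  0.9877907
  0.33198665]
blue [314.7  92. ] [303  79  24  27 625] [ 0.5417 -0.2139  0.032 ]
red [222.6  87.7] [210  75  26  27 621] [ 0.4703 -0.2204  0.032 ]
red [234.2 223.3] [225 207  19  33 520] [ 0.4863 -0.3334  0.032 ]
orange [503.9 174.7] [ 473  144   64   63 3193] [ 0.7079 -0.2584  0.032 ]
```

View pics/w1.png

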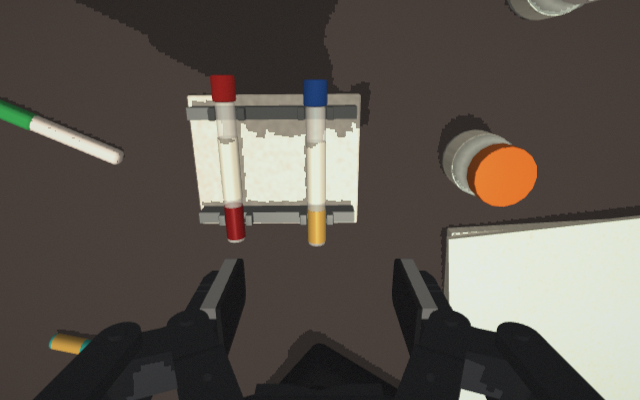

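The wrist view shows the blue-capped tube running from (315,79) at the cap to (317,245) at its amber end. The red-capped one is at (224,75)–(236,241), and the rest's supports are at rows 113 and 214.

Run:
```python
from h import *
import pickle
s=pickle.load(open("s1.pkl","rb"));c=cam("wrist",s)
a=ray(c,(315,79.5),.036);b=ray(c,(317,245),.032);cc=ray(c,(314.7,92),.034)
am=ray(c,(317,226),.032)
d=(cc-am)[:2];L=np.linalg.norm(d);d/=L
sup=(ray(c,(327,113),.02)+ray(c,(327,214),.02))/2
o=a[:2]+(b-a)[:2]*76/140
print(a,b,np.linalg.norm(a-b),L,d,"ang",np.degrees(np.arctan2(d[1],d[0])),"o",o,cc[:2]-.066*d, "sup",sup)
q=s["orientation"];M=R.from_quat(np.r_[q[1:],q[0]]).as_matrix();print(M)
print("tool shift",M.T@(np.r_[o,.030]-s["ee_pos"]))
# reader from scene+side
cs,cd=cam("scene"),cam("side")
for n,p,q in(("handle",(363.8,207.3),(326.6,182.8)),("mark",(331.8,216.3),(315.6,200.4)),("pt",(353.7,218.8),(329.1,193.6)),("cap",(272.5,246.9),(321.2,240.5)),("red",(252.7,235.7),(296,242.7)),("redend",(220.2,255.5),(303.5,269.6)),("jawA",(403.2,211.7),(355,169.3)),("jawB",(390.5,220.5),(360.3,176.6))): print(n,tri(cs,p,cd,q).round(4))
```

```text
[ 0.54071823 -0.20461708  0.036     ] [ 0.56127273 -0.34442105  0.032     ] 0.1413634883321505 0.11356683340721829 [-0.15036299  0.98863086] ang 98.64796315091161 o [ 0.55187639 -0.28051066] [ 0.55162268 -0.27904863] sup [ 0.56037677 -0.27392006  0.02      ]
[[-1.36629483e-01  9.90621454e-01 -1.23245498e-03]
 [ 9.90622169e-01  1.36628966e-01 -4.94734322e-04]
 [-3.21705385e-04 -1.28849252e-03 -9.99999118e-01]]
tool shift [ 0.00325738 -0.001911    0.17047142]
handle [0.5836 0.0824 0.048 ]
mark [5.407e-01 5.000e-04 3.250e-02]
pt [0.5885 0.0376 0.0323]
cap [ 0.5419 -0.21    0.0328]
red [ 0.4699 -0.2167  0.0329]
redend [ 0.4855 -0.328   0.0329]
jawA [0.6862 0.1252 0.068 ]
jawB [0.6948 0.0614 0.0735]
```

```bash
python3 -m inch '[[0.001,-0.001,0.02,0],[0.003,-0.002,0.05,-0.8],[0.003,-0.002,0.085,-0.8],[0.003,-0.002,0.12,-0.8],[0.003,-0.002,0.15,-0.8],[0.003,-0.002,0.165,-0.8],[0.003,-0.002,0.1705,-0.8],[0.003,-0.002,0.1705,-0.8]]'
python3 -m inch '[[0,0,0,0],[0,0,0,0],[0,0,0,0],[0,0,0,0],[0,0,0,0],[0,0,0,0]]' 1 60
```

```text
time_s: 2.3
ee_pos: [0.5525, -0.2808, 0.0305]
orientation: [0.0, 0.652, 0.758, -0.0]
wrist_force: [0.4, 0.4, -0.3]
grip_width: 0.0639
grip_force: 0.0
time_s: 2.9
ee_pos: [0.5527, -0.2803, 0.0313]
orientation: [0.0, 0.651, 0.759, -0.0]
wrist_force: [-2.1, 0.9, 6.4]
grip_width: 0.014
grip_force: 58.3
```

```bash
python3 -m inch '[[0,0,-0.01,0],[0,0,-0.03,0],[0,0,-0.06,0],[0.005,0.002,-0.1,0],[0.03,0.012,-0.14,0],[0.065,0.027,-0.17,0],[0.105,0.044,-0.19,0.5],[0.145,0.06,-0.199,1],[0.185,0.077,-0.199,1.5],[0.225,0.094,-0.199,2],[0.265,0.11,-0.199,2.6],[0.3,0.127,-0.199,2.6],[0.318,0.135,-0.199,2.6],[0.323,0.137,-0.199,2.6],[0.323,0.137,-0.199,2.6],[0.323,0.137,-0.199,2.6]]'
python3 - <<'E'
from h import *
s=bot.read_state();im=bot.snapshot("wrist");cv2.imwrite("pics/w2.png",im[:,:,::-1]);print(s["ee_pos"],s["orientation"],s["joints"])
import pickle;pickle.dump(s,open("s2.pkl","wb"))
c=cam("wrist",s)
for k in HS:
    for q in blobs(im,k,(0,0,640,400),30): print(*q,ray(c,q[1],.066).round(4))
E
```

```text
time_s: 4.5
ee_pos: [0.6389, 0.0582, 0.2295]
orientation: [0.0, 0.669, 0.743, -0.0]
wrist_force: [0.2, -0.1, -0.2]
grip_width: 0.014
grip_force: 58.6
[0.63892824 0.05819651 0.22952427] [ 3.41240720e-04  6.68981665e-01  7.43278684e-01 -4.62140577e-04] [ 0.0534481   0.55571728 -0.35905377  1.54938213  0.21350165  1.07564685
 -0.25281771]
blue [319.2 126. ] [ 292   95   56   64 3372] [0.6348 0.1029 0.066 ]
blue [256.  133.5] [ 239  110   38   58 1625] [0.5854 0.0918 0.066 ]
yellow [370.8  98. ] [365  95  13   6  64] [0.6721 0.1283 0.066 ]
yellow [212.7 212.7] [203 208  16  16 103] [0.5519 0.0204 0.066 ]
yellow [304.2 374.7] [302 363   6  25 103] [ 0.6459 -0.1466  0.066 ]
yellow [332.6 375.1] [329 363   6  25  86] [ 0.6745 -0.1441  0.066 ]
orange [387.5 100.9] [377  95  23  13 215] [0.6852 0.1275 0.066 ]
orange [379.8 181.1] [360 168  37  29 372] [0.6896 0.0631 0.066 ]
```

View pics/w2.png

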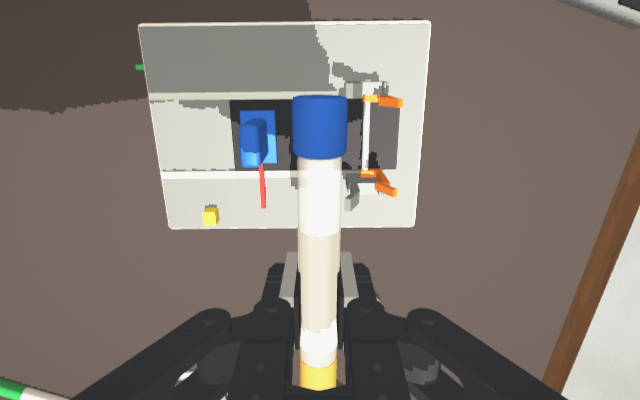

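The wrist view shows the whole reader, with corners (139,24), (431,20), (416,229) and (168,229). The handle is at (256,133), the mark at (210,216), the pointer tip at (264,207) and the jaw arms at (387,101) and (380,181). The tube is straight and level in the grip, with its cap at (319,126).

Run:
```python
from h import *
import pickle
s=pickle.load(open("s2.pkl","rb"));c=cam("wrist",s);im=cv2.imread("pics/w2.png")[:,:,::-1]
h=cv2.cvtColor(im,cv2.COLOR_RGB2HSV);m=((h[:,:,2]>75)&(h[:,:,1]<60)).astype(np.uint8)*255
# fitted edges: sample edge points in background direction
g=cv2.GaussianBlur(im,(3,3),0).astype(int).sum(2)
def edge(fix,rng,axis):
    v=[g[fix,k] if axis==0 else g[k,fix] for k in rng];return rng[int(np.argmax(np.abs(np.diff(v))))]+.5*np.sign(rng[1]-rng[0])
def fit(pts):
    vx,vy,x,y=cv2.fitLine(np.float32(pts),cv2.DIST_HUBER,0,.01,.01).ravel();return np.cross([x,y,1],[x+vx,y+vy,1])
Lf=fit([(edge(r,range(130,185),0),r) for r in range(110,200,5)])
Rt=fit([(edge(r,range(440,405,-1),0),r) for r in range(50,200,5)])
Bt=fit([(k,edge(k,range(240,215,-1),1)) for k in list(range(180,280,5))+list(range(360,405,5))])
Tp=fit([(k,edge(k,range(10,32),1)) for k in list(range(325,420,5))])
C=[]
for a,b in((Lf,Tp),(Rt,Tp),(Rt,Bt),(Lf,Bt)):
    p=np.cross(a,b);p=p[:2]/p[2];C.append(ray(c,p,.0245));print(p.round(1),C[-1].round(4))
W=np.array(C)[:,:2];Q=np.array([[-150,95],[100,95],[100,-95],[-150,-95]])/1e3
A=W-W.mean(0);B=Q-Q.mean(0);th=np.arctan2((B[:,0]*A[:,1]-B[:,1]*A[:,0]).sum(),(A*B).sum())
Rm=np.array([[np.cos(th),-np.sin(th)],[np.sin(th),np.cos(th)]]);o=W.mean(0)-Rm@Q.mean(0)
print("th",np.degrees(th),"o",o,"res mm",((W-(Q@Rm.T+o))*1e3).round(1).tolist())
seat=Rm@[.045,0]+o;hd=Rm@[-.05,0]+o
loc=lambda p:(Rm.T@(p[:2]-o)*1e3).round(1)
print("seat",seat,"handle",hd,"mark loc",loc(ray(c,(210.5,216),.03)),"ptr",loc(ray(c,(263.5,206),.03)))
mk=ray(c,(210.5,216),.03)
print("handle top loc",loc(ray(c,(247,143),.082)),"jaw",loc(ray(c,(366,98),.09)),loc(ray(c,(366,173),.09)))
q=s["orientation"];M=R.from_quat(np.r_[q[1:],q[0]]).as_matrix()
print("toolx ang",np.degrees(np.arctan2(M[1,0],M[0,0])),"shift to seat",M.T@(np.r_[seat,.1]-s["ee_pos"]))
pickle.dump((th,Rm,o),open("reader.pkl","wb"))
```

```text
[135.4  20.5] [0.4753 0.1674 0.0245]
[431.4  20.5] [0.7187 0.1929 0.0245]
[414.3 227.3] [0.7399 0.0082 0.0245]
[168.7 228.9] [ 0.4974 -0.0189  0.0245]
th 6.353752819088889 o [0.63265249 0.09015713] res mm [[2.3, -0.6], [-2.9, -2.7], [-2.7, 1.4], [3.3, 2.0]]
seat [0.67737609 0.09513713] handle [0.58295962 0.08462379] mark loc [-101.8  -77.7] ptr [-50.1 -67.8]
handle top loc [-51.3   2.2] jaw [36.6 35. ] [ 38.6 -19.7]
toolx ang 96.02295489730811 shift to seat [0.03284826 0.04214152 0.12947767]
```

```bash
python3 -m inch '[[0.005,0.007,0.01,0],[0.015,0.02,0.03,-0.3],[0.025,0.032,0.055,-0.3],[0.031,0.04,0.075,-0.3],[0.033,0.042,0.085,-0.3],[0.033,0.042,0.085,-0.3],[0.033,0.042,0.085,-0.3]]'
python3 - <<'E'
from h import *
s=bot.read_state();im=bot.snapshot("wrist");cv2.imwrite("pics/w3.png",im[:,:,::-1]);print(s["ee_pos"])
import pickle;pickle.dump(s,open("s3.pkl","wb"))
for n,b in(("scene",(320,130,460,250)),("side",(300,120,420,220))):
    j=bot.snapshot(n);cv2.imwrite(f"pics/{n}3.png",j[:,:,::-1])
E
```

```text
time_s: 5.25
ee_pos: [0.6775, 0.0967, 0.1447]
orientation: [0.0, 0.667, 0.745, -0.0]
wrist_force: [0.5, 0.1, 0.7]
grip_width: 0.014
grip_force: 58.6
[0.67745808 0.09668696 0.14468796]
```

View pics/w3.png

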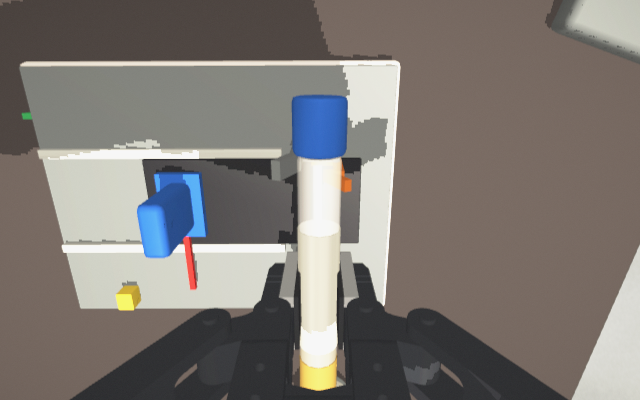

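The wrist view, with the tube now over the clip, shows the reader's right edge running from (399,63) to (386,307) and its far edge at row 63. The near edge is at row 308 and the handle top at about (155,232).

```bash
python3 - <<'E'
from h import *
import pickle
s=pickle.load(open("s3.pkl","rb"));c=cam("wrist",s);th,Rm,o=pickle.load(open("reader.pkl","rb"))
loc=lambda p:(Rm.T@(p[:2]-o)*1e3).round(1)
for n,p,z in(("TR",(399,63),.0245),("BR",(386,307),.0245),("TL",(23,65),.0245),("BL",(82,308),.0245),("mark top",(126,299),.0375),("ptr",(192,289),.03),("handle base plate TL",(156,173),.03),("TR",(203,173),.03),("BR",(206,236),.03),("htop far l",(140,207),.082),("htop near r",(166,254),.082),("htop nl",(143,253),.082)): print(n,loc(ray(c,p,z)))
print("tcp loc",loc(s["ee_pos"]))
K,Rw,t=c
# occluded-clip check: expected pixel of points
P=lambda x,y,z:(lambda v:(v[:2]/v[2]).round(0))(K@(Rw@np.r_[Rm@[x,y]+o,z]+t))
for y in(.0415,-.0415):print("fork x=35,55",P(.035,y,.099),P(.055,y,.066))
E
python3 -c "
import cv2
a=cv2.imread('pics/scene3.png')[150:250,320:460];b=cv2.imread('pics/side3.png')[110:210,290:430]
cv2.imwrite('pics/cr3.png',cv2.resize(cv2.vconcat([a,b]),None,fx=3,fy=3,interpolation=2)[:,:])"
```

```text
TR [96.4 91.9]
BR [ 99.1 -90.8]
TL [-142.7   90.7]
BL [-143.6  -91.5]
mark top [-99.  -74.2]
ptr [-51.6 -70.4]
handle base plate TL [-65.9  21.2]
TR [-33.8  21.2]
BR [-36.4 -26. ]
htop far l [-53.4  15.7]
htop near r [-43.  -13.2]
htop nl [-56.1 -12.6]
tcp loc [45.3  1.5]
fork x=35,55 [298. 169.] [336. 155.]
fork x=35,55 [300. 314.] [334. 281.]
```

View pics/cr3.png

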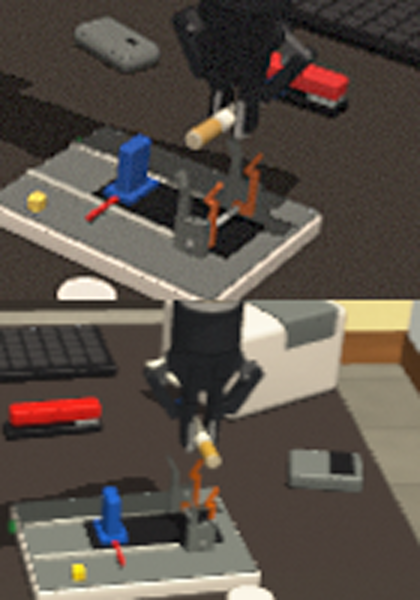

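```bash
python3 -m inch '[[-0.001,0.0007,0.01,0],[-0.001,0.0007,0.025,0],[-0.001,0.0007,0.036,0],[-0.001,0.0007,0.04,0],[-0.001,0.0007,0.04,0]]' 1 80
python3 -m inch '[[0,0,0.003,0],[0,0,0.006,0],[0,0,0.009,0],[0,0,0.012,0],[0,0,0.015,0],[0,0,0.015,0]]'
python3 -m inch '[[0,0,0.003,0],[0,0,0.006,0],[0,0,0.009,0],[0,0,0.012,0],[0,0,0.012,0]]'
```

```text
time_s: 5.9
ee_pos: [0.6775, 0.0964, 0.1029]
orientation: [-0.001, 0.666, 0.746, -0.001]
wrist_force: [0.1, -0.7, -0.3]
grip_width: 0.0134
grip_force: 77.9
time_s: 6.5
ee_pos: [0.6775, 0.0965, 0.089]
orientation: [-0.0, 0.666, 0.746, -0.001]
wrist_force: [-3.0, -0.3, 1.0]
grip_width: 0.0134
grip_force: 78.3
time_s: 7.0
ee_pos: [0.6766, 0.0965, 0.0771]
orientation: [-0.001, 0.666, 0.746, -0.001]
wrist_force: [-8.1, 0.5, 4.6]
grip_width: 0.0139
grip_force: 78.9
```

```bash
python3 -m inch '[[0,-0.0005,0.003,0],[0,-0.001,0.006,0],[0,-0.001,0.009,0],[0,-0.001,0.011,0],[0,-0.001,0.011,0]]'
python3 -m inch '[[0,0,0.001,0],[0,0,0.002,0],[0,0,0.003,0],[0,0,0.003,0]]'
```

```text
time_s: 7.5
ee_pos: [0.6777, 0.0963, 0.066]
orientation: [0.0, 0.666, 0.746, 0.0]
wrist_force: [0.9, 0.4, 0.3]
grip_width: 0.0133
grip_force: 78.3
time_s: 7.9
ee_pos: [0.6779, 0.0964, 0.0653]
orientation: [0.001, 0.666, 0.746, 0.001]
wrist_force: [-6.0, -0.5, 14.3]
grip_width: 0.0135
grip_force: 80.1
```

```bash
python3 -m inch '[[0,0,-0.001,0],[0,0,-0.001,0],[0,0,-0.001,0],[0,0,-0.001,0]]' 0.4 60
python3 -m inch '[[0,0,-0.01,0],[0,0,-0.03,0],[0,0,-0.06,0],[0,-0.01,-0.09,0],[0,-0.04,-0.12,0],[0,-0.065,-0.13,0],[0,-0.07,-0.13,0],[0,-0.07,-0.13,0]]'
python3 - <<'E'
from h import *
import pickle
s=bot.read_state();im=bot.snapshot("wrist");pickle.dump(s,open("s4.pkl","wb"));print(s["ee_pos"])
cv2.imwrite("pics/w4.png",im[:,:,::-1])
j=bot.snapshot("side")
b=cv2.resize(j[110:210,290:430],None,fx=2.5,fy=2.5,interpolation=2)
o=np.zeros((600,640,3),np.uint8);o[:350]=im[:350];o[350:,:350]=b
k=cv2.resize(bot.snapshot("scene")[160:245,330:430],None,fx=2.9,fy=2.9,interpolation=2)[:250,:290]
o[350:350+k.shape[0],350:350+k.shape[1]]=k
cv2.imwrite("pics/m4.png",o[:,:,::-1])
E
```

```text
time_s: 8.3
ee_pos: [0.6771, 0.0964, 0.064]
orientation: [-0.0, 0.666, 0.746, -0.0]
wrist_force: [-0.1, 0.4, 0.2]
grip_width: 0.051
grip_force: 0.0
time_s: 9.1
ee_pos: [0.6074, 0.0884, 0.1953]
orientation: [0.0, 0.666, 0.746, 0.0]
wrist_force: [0.6, -0.6, -0.4]
grip_width: 0.0513
grip_force: 0.0
[0.60740174 0.08840403 0.19529213]
```

View pics/m4.png

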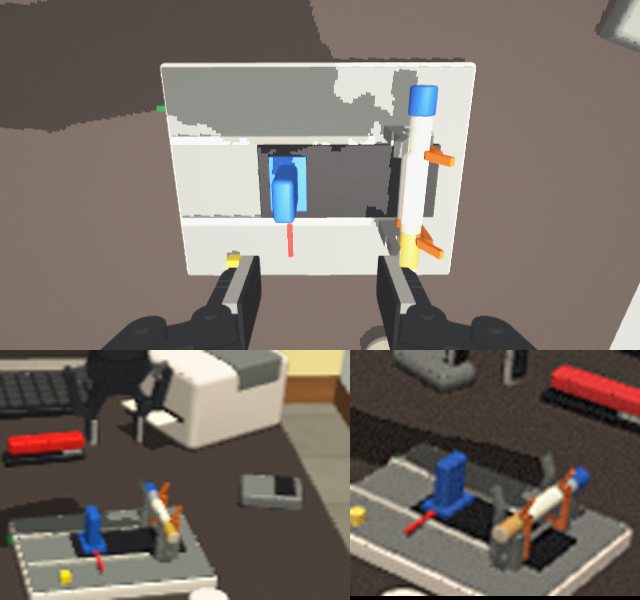

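The wrist view shows the tube lying along the clip from (424,87) to (409,268), with the jaw arms at (437,157) and (428,243) beside it. The handle is at (284,198), the pointer tip at (291,256) and the mark at (233,260), partly hidden by a finger. I'll check numerically that the tube is level and home.

Run:
```python
from h import *
import pickle
s=pickle.load(open("s4.pkl","rb"));c=cam("wrist",s);th,Rm,o=pickle.load(open("reader.pkl","rb"))
loc=lambda p:np.r_[(Rm.T@(p[:2]-o)*1e3).round(1),round(p[2]*1e3,1)]
w=cv2.imread("pics/w4.png")[:,:,::-1];sc=bot.snapshot("scene");sd=bot.snapshot("side")
HS["amber"]=((14,110,90),(33,255,255))
B={n:{k:blobs(i,k,b,5) for k in("blue","amber","red","yellow")} for n,i,b in(("w",w,(150,50,500,275)),("scene",sc,(320,180,430,250)),("side",sd,(300,150,380,210)))}
for n in B:
    for k in B[n]:
        for q in B[n][k]:print(n,k,q[1],q[2])
K,Rw,t=c
# predicted pixels if home
for n in("w","scene","side"):
    K,Rw,t=c if n=="w" else cam(n)
    P=lambda x,y,z:(lambda v:(v[:2]/v[2]).round(1))(K@(Rw@np.r_[Rm@[x,y]+o,z]+t))
    print(n,"cap",P(.046,.067,.066),"end",P(.046,-.063,.066),"jaw0?")
for p in((284,180),(284,199)):print(loc(ray(c,p,.082)))
```

```text
w blue [419.2  99.8] [408  85  30  31 435]
w blue [284.9 179.7] [268 156  38  67 988]
w blue [269. 173.] [269 170   1   7   7]
w blue [269. 185.] [269 183   1   5   5]
w blue [306. 191.] [306 182   1  19  19]
w blue [270. 193.] [270 190   1   7   7]
w amber [426.6 153.4] [426 152   3   3   5]
w amber [451.6 161.6] [449 157   6  10  50]
w amber [444.  163.7] [442 162   5   4   6]
w amber [408.2 250. ] [399 231  27  39 449]
w amber [427.8 251. ] [426 249   4   5   8]
w amber [440.5 254.5] [437 251   7   8  40]
w amber [232.6 261. ] [226 255  16  15 171]
w yellow [401.5 247.6] [400 234   4  32  56]
w yellow [233.4 258.1] [226 255  15   7  93]
w yellow [230.8 266.9] [227 266   9   4  17]
scene blue [363.8 206.9] [354 194  19  25 251]
scene blue [409.4 203.3] [407 200   6   8  27]
scene amber [331.6 216.8] [329 214   6   7  36]
scene amber [385.7 219.6] [382 216   8   9  45]
scene red [426.  180.4] [421 180   9   3  14]
scene red [353.7 218.8] [349 216  10   7  19]
scene yellow [331.7 216.5] [329 214   6   7  21]
side blue [349.8 164.2] [348 163   5   4  13]
side blue [326.6 182.6] [321 172  12  20 149]
side amber [357.4 181. ] [355 179   6   6  24]
side amber [315.8 200.5] [314 198   5   6  26]
side red [305.3 150.1] [300 150  13   2  15]
side red [329.1 193.6] [328 191   3   7  10]
side yellow [315.6 200.4] [314 198   4   6  23]
w cap [423.  101.8] end [407.7 270. ] jaw0?
scene cap [407.4 204. ] end [380.9 223.3] jaw0?
side cap [349.4 166.2] end [359.1 185.4] jaw0?
[-48.8  16.1  82. ]
[-49.2   2.4  82. ]
```

The tube's pixels and the bottoming height match a level, fully home tube. Next, the handle.

```bash
python3 -m inch '[[0,-0.008,0.01,0],[0,-0.02,0.04,0],[0,-0.0243,0.07,0],[0,-0.0243,0.1,0],[0,-0.0243,0.122,0],[0,-0.0243,0.131,0],[0,-0.0243,0.131,0]]'
python3 -m inch '[[0,0,0,0],[0,0,0,0],[0,0,0,0],[0,0,0,0],[0,0,0,0],[0,0,0,0]]' 1 80
```

```text
time_s: 10.05
ee_pos: [0.583, 0.0858, 0.0619]
orientation: [-0.001, 0.666, 0.746, -0.001]
wrist_force: [-0.5, -0.3, 0.5]
grip_width: 0.0512
grip_force: 0.0
time_s: 10.65
ee_pos: [0.5825, 0.0858, 0.0646]
orientation: [-0.0, 0.666, 0.746, -0.0]
wrist_force: [-6.9, -0.5, 8.1]
grip_width: 0.015
grip_force: 79.1
```

```bash
python3 -m inch '[[0,-0.003,0,0],[0,-0.01,-0.0005,0],[0,-0.018,-0.0005,0],[0,-0.026,-0.0005,0],[0,-0.034,-0.0005,0],[0,-0.042,-0.0005,0],[0,-0.048,-0.0005,0],[0,-0.05,-0.0005,0],[0,-0.05,-0.0005,0],[0,-0.05,-0.0005,0]]'
cat > pm.py <<'E'
from h import *
import pickle,sys
th,Rm,o=pickle.load(open("reader.pkl","rb"));loc=lambda p:(Rm.T@(p[:2]-o)*1e3).round(1)
s=bot.read_state();print("tcp",loc(s["ee_pos"]))
for n,b in(("wrist",(0,0,640,400)),("scene",(320,190,372,250)),("side",(303,170,335,210))):
    im=bot.snapshot(n);c=cam(n,s);cv2.imwrite(f"pics/{n}{sys.argv[1]}.png",im[:,:,::-1])
    for k,z in(("yellow",.033),("red",.03)):
        for q in blobs(im,k,b): print(n,*q,loc(ray(c,q[1],z)))
E
python3 pm.py 5
```

```text
time_s: 11.65
ee_pos: [0.5359, 0.0804, 0.0646]
orientation: [0.001, 0.667, 0.745, 0.002]
wrist_force: [6.9, -0.7, -4.2]
grip_width: 0.0151
grip_force: 78.4
tcp [-97.2   1. ]
wrist yellow [308.5 373.5] [300 363  21  28 330] [-102.7  -70.3]
wrist yellow [638.  378.8] [636 373   4  12  31] [ 79.6 -74.9]
scene yellow [331.9 216.5] [329 214   6   7  21] [-100.1  -79.9]
scene red [340.6 212.5] [336 210  10   7  18] [-97.9 -43.6]
side yellow [315.6 200.4] [314 198   4   6  23] [-101.5  -80. ]
side red [315.  194.2] [314 192   3   6   9] [-95.8 -38.7]
```

View pics/wrist5.png

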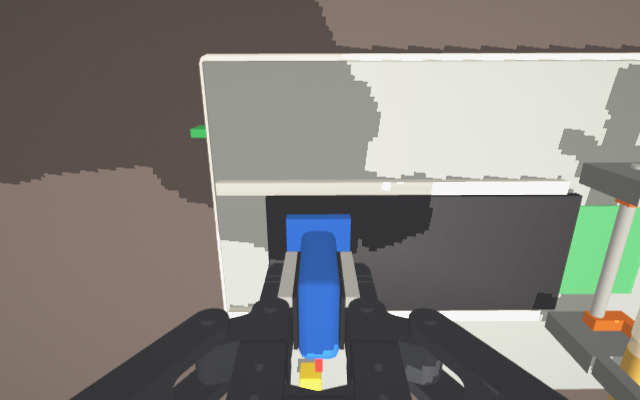

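The wrist view shows the handle gripped at (319,300) and the shutter pulled. The red pointer at (319,366) is nearly in line with the yellow mark at (310,375). I'll measure the remaining offset.

Run:
```python
from h import *
import pickle
th,Rm,o=pickle.load(open("reader.pkl","rb"));loc=lambda p:np.r_[(Rm.T@(p[:2]-o)*1e3).round(1),round(p[2]*1e3,1)]
cs,cd=cam("scene"),cam("side")
print("mark",loc(tri(cs,(331.85,216.45),cd,(315.6,200.4))),"ptr",loc(tri(cs,(340.6,212.5),cd,(315,194.2))))
s=bot.read_state();c=cam("wrist",s);im=cv2.imread("pics/wrist5.png")[:,:,::-1]
h=cv2.cvtColor(im,cv2.COLOR_RGB2HSV)
for r in range(358,392,3):
    row=h[r,294:345];print(r,"".join("R" if (p[0]<6 or p[0]>172) and p[1]>140 else "Y" if 20<=p[0]<=34 and p[1]>150 and p[2]>200 else "y" if 15<=p[0]<=34 and p[1]>120 else "." for p in row))
for z in(.0375,.0245):
  for col in(300,310,320):print(z,col,[loc(ray(c,(col,r),z))[0] for r in(364,385)])
K,Rw,t=c
print([ (z,loc(ray(c,(319,366),z))) for z in(.028,.032,.036)])
```

```text
mark [-101.2  -78.7   32.1] ptr [-96.7 -44.8  32.3]
358 ...................................................
361 .....................RRRRRRR.......................
364 .......YYYYYYYYYYYYYY.RRRRRR.......................
367 ......yYYYYYYYYYYYYYY.RRRRRR.......................
370 ......YYYYYYYYYYYYYYY.RRRRRR.......................
373 ......YYYYYYYYYYYYYYYYYYYYY........................
376 ......YYYYYYYYYYYYYYYYYYYYY........................
379 ......YYYYYYYYYYYYYYYYYYYYY........................
382 ......yyyyyyyyyyyyyyyyyyyyy........................
385 ......yyyyyyyyyyyyyyyyyyyyy........................
388 ...........yyYYYYyyyyyyyyyy........................
391 ...................................................
0.0375 300 [np.float64(-106.9), np.float64(-107.1)]
0.0375 310 [np.float64(-101.7), np.float64(-101.8)]
0.0375 320 [np.float64(-96.4), np.float64(-96.4)]
0.0245 300 [np.float64(-107.7), np.float64(-107.9)]
0.0245 310 [np.float64(-102.0), np.float64(-102.1)]
0.0245 320 [np.float64(-96.3), np.float64(-96.2)]
[(0.028, array([-96.8, -69.9,  28. ])), (0.032, array([-96.9, -66.1,  32. ])), (0.036, array([-96.9, -62.2,  36. ]))]
```

```bash
python3 -m inch '[[0,-0.002,0,0],[0,-0.004,0,0],[0,-0.005,0,0],[0,-0.005,0,0],[0,-0.005,0,0],[0,-0.005,0,0]]'
python3 pm.py 6
python3 - <<'E'
import cv2
h=cv2.cvtColor(cv2.imread("pics/wrist6.png"),cv2.COLOR_BGR2HSV)
for r in range(358,392,3):
    row=h[r,294:345];print(r,"".join("R" if (p[0]<6 or p[0]>172) and p[1]>140 else "y" if 15<=p[0]<=34 and p[1]>120 else "." for p in row))
E
```

```text
time_s: 12.4
ee_pos: [0.5312, 0.0799, 0.0646]
orientation: [0.001, 0.667, 0.745, 0.002]
wrist_force: [7.9, 0.1, -5.5]
grip_width: 0.015
grip_force: 78.4
tcp [-102.    1.]
wrist yellow [318.6 374.7] [308 363  22  28 318] [-102.   -71.1]
scene yellow [331.8 215.3] [329 214   6   3  13] [-104.2  -75.3]
scene yellow [331.2 219. ] [330 218   3   3   6] [-93.6 -91.2]
scene red [339.3 211.8] [335 209   9   7  18] [-102.9  -43.1]
side yellow [315.6 200.4] [314 198   4   6  23] [-101.5  -80. ]
358 ...................................................
361 .....................RRRRRRRR......................
364 ...............yyyyyy.RRRRRR.yyyyyy................
367 ...............yyyyyy.RRRRRR.yyyyyyy...............
370 ...............yyyyyy.RRRRRR.yyyyyyy...............
373 ...............yyyyyyyyyyyyyyyyyyyyy...............
376 ..............yyyyyyyyyyyyyyyyyyyyyy...............
379 ..............yyyyyyyyyyyyyyyyyyyyyy...............
382 ...............yyyyyyyyyyyyyyyyyyyyy...............
385 ...............yyyyyyyyyyyyyyyyyyyyy...............
388 ...............yyyyyyyyyyyyyyyyyyyyy...............
391 ...................................................
```

```bash
python3 -c "
from bench import bot
print(bot.sign_off())"
```

```text
the job is handed in; nothing more can be done
None
```

The blue-capped tube is home in the clip and released, and the shutter is held with the red pointer centred on the yellow mark; the job was handed in at about 12.6 s of the 48 s (no verdict was returned), and I didn't re-check the tube after pulling the shutter.

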